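# Build up the spacer stack on the shaker's crank stud

## Robot

A 7-joint arm with a two-finger parallel gripper is mounted at the origin on a cart in front of the work surface, level with it; the furniture and walls round the work are solid. World frame = base frame: x ahead of the robot, y to its left, z up, the work surface at z = 0. Lengths are in m, angles in rad, forces in N, time in s.
With the tool pointing down it reaches from about 0.4 to 0.925 m from the base axis. Payload 4.1 kg.
Tool frame: the origin (TCP) lies at the very end of the fingers, on their centre line; the grasp point (between the pads) lies 19 mm behind it; z points along the fingers, y is the line along which they close (so a half turn about z gives the same grasp; the last joint's range is limited). The gripper opens to 85 mm and grips with 20 to 120 N. Pads are 22 mm wide; open, the fingers measure 114 mm over their backs; the gripper's body (76 mm by 85 mm) begins 54 mm behind the grasp point. The pads swing forward as they close: fully open they stand 13 mm farther back than shut.
Start: joints at [-1.244, 0.398, 0.045, 1.537, -0.019, 1.207, -0.051], TCP at [0.268, 0.592, 0.231] pointing down, gripper open.
Joint ranges: [-2.82, 2.82], [-0.49, 2.23], [-1.37, 1.46], [0, 2.46], [-1.36, 4.5], [0.23, 2], [-2.94, 2.94]. Speed limits (rad/s): [2.57, 2.57, 3.14, 3.14, 3.14, 3.14, 3.14].

## Interface

Orientations are given as a unit quaternion [x, y, z, w].
In Python, from station import arm gives the robot as it stands.
- The arm moves only by the tool servo_tool, never from a script. Its argument "motion" is a list of rows, each an object of numbers: "tx", "ty", "tz": the shift along the tool's x, y, z as a fraction of full scale; "turn": the turn about the tool's z as a fraction of full scale. A call has exactly 10 rows; each row is the pose to reach, as a shift and turn from the pose commanded when the call began, along the tool's axes at that moment; what a row does not reach only later rows make up. Full scale, the value 1, is 300 mm for a shift and 90 degrees for a turn. A row lasts 1/12 s, in which the tool goes at most 41.7 mm and 7.16 degrees, less where a joint would pass 70% of its speed; a pose out of reach is approached as far as the arm can. A call with a number of a shift or a turn outside -1 to 1 is refused whole. A call with a gripper value outside its range is refused whole. "jaw" is the finger opening in mm, from 0 to 85.4, set as the call begins (left out, the last holds). The fingers move at their own pace and stop on an object; "squeeze" is the grip in N (left out, the last holds). Time passes only in rows, so rows that repeat a pose let the fingers close, or fill a call up. It gives the time, the measured TCP pose, the force, the opening and the grip force at its end, in the units of the state.
- arm.read_state(): the state, without advancing time (a new reading comes with each control period).
- arm.read_camera(name): name is "scene" or "top"; returns the picture (420x560x3 uint8, red, green, blue); there is no depth.
- arm.camera_info(name): a dict with "K" (3x3 intrinsics, pixels), "cam_to_world" (4x4, takes a point from camera to world coordinates). Camera axes: x right, y down, z forward; pixel columns grow to the right and rows downward; lengths in m; the calibration is good to about 2 mm. A picture is of the moment at which its call begins. camera_info takes no time and is no camera call.
- arm.sign_off(): hands the job in; it is judged then, once.
The state is a dict: "t": time; "joint_pos": joint angles; "qd": joint speeds; "tau": joint torques, N m; "ee_pos": TCP position; "tcp_rot": TCP orientation; "ft_force": force on the tool from outside, world axes, zero at the start; "ft_torque": the same for the moment, N m; "finger_gap": finger opening in m; "grasp_force": force on a finger pad.
Only numpy, scipy, OpenCV 4.12 (cv2) and the standard library are available. Lean on these libraries where they do the work, as an engineer would, in place of code of your own. Each camera call takes 0.05 s, during which the arm holds its last target. There are 200 camera calls.

## Task

Build up the bearing stack on the upright stud of the sample shaker's slotted crank plate: first the blue spacer, then the steel washer, then the brass bushing with its flange down. The stud, with a brass collar at its foot, is clamped somewhere along the slot and is a springy fit, so find it by gentle touch and push each part fully home, flat on what lies below it, without ever pressing hard on the plate or stud. Leave the vials, the flask and the marker where they are.

Things in the scene. Friction and masses are not known exactly. Their poses are not given: they have to be found in the camera images.
- base: the shaker's crank plate, screwed to the bench: grey foot 86 (x) x 128 (y) x 6 mm, small screw heads 5 mm high at its corners, on it a dark steel block 64 (x) x 106 (y) mm, flat top 19 mm above the bench. Origin: centre of the underside, z up. A slot runs along its own y. Pressing plate, stud and stack with more than 50 N (all contact forces together) is too hard
- slot_mid (a point): middle of the slot (15 x 69 mm) at the level of the block's top; axes as the plate's. In the slot stands a fixed upright steel stud, 11 mm thick, its tip 72 mm above the bench, the last 2 mm chamfered to 9.6 mm. It is on the slot's centre line (x = 0) but clamped anywhere from y = -24 to +24 mm; where, is not measured: feel or see it. Forces below 100 N do not shift it
- strip_level (a point): point above the middle of the slot, 57 mm over the bench. The spacer's seat is the brass collar (26 mm wide) at the stud's foot, its top 24 mm over the bench. Two brass spring strips in the stud's +x and -x sides, 45 to 69 mm over the bench, widen it to 16 mm, tapering to the tip: each part must be pushed over them (about 4 to 8 N) and does not drop by itself while on them
- spacer_mid (a point): blue plastic spacer, a ring of 44 mm outside diameter, 13.5 mm bore, 14 mm high, about 30 g, lying flat on the bench at the start; point: its centre, half-way up; z along its axis
- washer_mid (a point): thick grey steel washer, a ring of 56 mm outside diameter, 13.5 mm bore, 8 mm high, about 80 g, lying flat on the bench at the start; point: its centre, half-way up; z along its axis
- bushing_mid (a point): brass flanged bushing, 20 mm high, 13.5 mm bore, about 60 g, standing on its flange at the start: flange 40 mm in diameter and 5 mm thick at the bottom, above it a sleeve 29 mm in diameter and 15 mm high; point: on its axis, half-way up (10 mm above its underside); z along its axis, away from the flange
- vial_left: upright 20 ml glass vial with dark blue cap, 31x32x56 mm, behind the loose parts, farther left; origin at the centre of its underside
- vial_right: upright 20 ml glass vial with dark blue cap, 30x30x56 mm, behind the loose parts, farther right; origin at the centre of its underside
- vial_brown: upright brown injection vial with grey crimped cap, 36x37x75 mm; origin at the centre of its underside
- flask: upright white plastic flask with screw cap, 55x79x121 mm, at the right; origin at the centre of its underside
- marker: black and white permanent marker lying on the bench at the right front, 141 mm long, 15 mm thick; origin at the centre of its underside

How it is judged:
By the outcome, as a careful person would: the job done as asked, in the order asked, and still so for the second after the job is handed in, with the robot touching nothing.
It also fails if it takes over 67 s, if anything falls off the work surface, if the arm or the gripper's body presses on something with over 40 N, if the wrist force passes 120 N, or if a joint passes its speed limit or range.

## Working session

There is one attempt and no reset: what is moved stays moved. The work goes in short steps, Python scripts to look and compute and a tool call to move; the robot and the scene stay as the last step left them, time stands still between calls to the robot, and variables do not carry over. Pictures are saved under pics/ and viewed, at most 10 in all, crops included, and the job is handed in when it is done.

Besides the shell and the picture viewer there is one more tool, called after ">>>" as name(argument=value, ...), one argument or row to a line, values as JSON. servo_tool: Moves the arm, as the interface text tells. Shift numbers are shares of 300 mm and turn numbers shares of 90 degrees, none past 1 either way. Its arguments: {"type":"object","properties":{"motion":{"type":"array","items":{"type":"object","properties":{"tx":{"type":"number"},"ty":{"type":"number"},"tz":{"type":"number"},"turn":{"type":"number"}}}},"jaw":{"type":"number"},"squeeze":{"type":"number"}},"required":["motion"]}

```bash
mkdir -p pics; ls; python3 - <<'E'
from station import arm
import cv2,numpy as np
for n in("scene","top"):
    im=arm.read_camera(n); cv2.imwrite(f"pics/{n}0.png",im[...,::-1])
    i=arm.camera_info(n); print(n,np.round(i["K"],1).tolist(),np.round(i["cam_to_world"],3).tolist())
s=arm.read_state(); print({k:np.round(v,3).tolist() for k,v in s.items()})
E
```

```text
pics
scene [[477.3, 0.0, 271.0], [0.0, 477.3, 210.9], [0.0, 0.0, 1.0]] [[-0.543, -0.414, 0.731, -0.216], [-0.839, 0.243, -0.486, 0.529], [0.024, -0.877, -0.479, 0.544], [0.0, 0.0, 0.0, 1.0]]
top [[501.6, 0.0, 275.7], [0.0, 501.6, 208.8], [0.0, 0.0, 1.0]] [[0.024, -0.992, 0.124, 0.379], [-1.0, -0.023, 0.004, 0.011], [-0.001, -0.124, -0.992, 1.277], [0.0, 0.0, 0.0, 1.0]]
{'t': 0.1, 'joint_pos': [-1.244, 0.399, 0.045, 1.538, -0.019, 1.207, -0.051], 'qd': [-0.001, -0.0, 0.001, -0.004, 0.001, -0.001, 0.001], 'tau': [0.003, -47.627, 1.37, -25.495, 0.012, 0.005, -0.0], 'ee_pos': [0.268, 0.591, 0.23], 'tcp_rot': [0.211, 0.977, -0.001, -0.0], 'ft_force': [0.289, 0.181, -0.243], 'ft_torque': [0.008, -0.002, 0.023], 'grasp_force': 0.0, 'finger_gap': 0.085}
```

View pics/scene0.png

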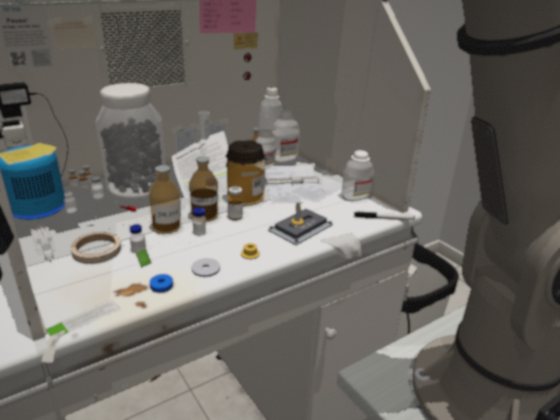

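View pics/top0.png

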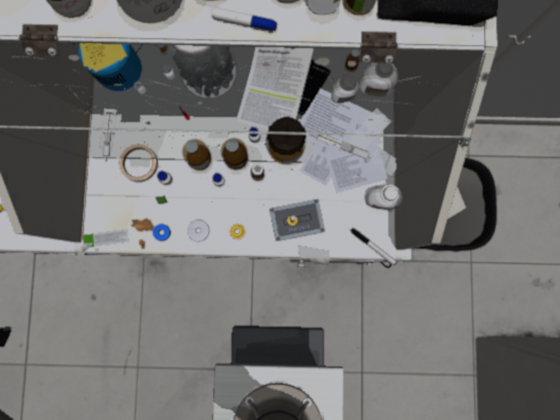

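```bash
cat > h.py <<'E'
from station import arm
import cv2,numpy as np
def ray(n,u,v,z):
    i=arm.camera_info(n);K=np.array(i["K"]);T=np.array(i["cam_to_world"])
    d=T[:3,:3]@np.linalg.inv(K)@[u,v,1];o=T[:3,3]
    return o+d*(z-o[2])/d[2]
def proj(n,p):
    i=arm.camera_info(n);K=np.array(i["K"]);T=np.linalg.inv(np.array(i["cam_to_world"]))
    q=K@(T@np.r_[p,1])[:3];return q[:2]/q[2]
def crop(im,x,y,w,h,s): return cv2.resize(im[y:y+h,x:x+w],None,fx=s,fy=s,interpolation=cv2.INTER_CUBIC)
E
python3 - <<'E'
from h import *
t=cv2.imread("pics/top0.png");s=cv2.imread("pics/scene0.png")
a=crop(t,145,190,200,60,4);b=crop(s,130,180,200,80,4)
cv2.imwrite("pics/m1.png",np.vstack([a,crop(s,140,190,200,90,4)]))
def blobs(im,n,mask,roi,z,lab):
    x,y,w,h=roi;m=np.zeros(mask.shape,np.uint8);m[y:y+h,x:x+w]=mask[y:y+h,x:x+w]
    k,l,st,c=cv2.connectedComponentsWithStats(m);j=1+np.argmax(st[1:,4])
    cs,_=cv2.findContours((l==j).astype(np.uint8),cv2.RETR_EXTERNAL,cv2.CHAIN_APPROX_NONE)
    e=cv2.fitEllipse(max(cs,key=len)); p=ray(n,*e[0],z)
    print(lab,n,np.round(e[0],1),np.round(e[1],1),st[j],np.round(p,4))
for im,n,R in((t,"top",dict(sp=(145,215,35,35),wa=(180,212,35,38),bu=(225,218,28,28),co=(280,208,30,25))),
             (s,"scene",dict(sp=(140,265,45,35),wa=(185,252,45,30),bu=(235,238,30,25)))):
    hsv=cv2.cvtColor(im,cv2.COLOR_BGR2HSV);H,S,V=cv2.split(hsv)
    blue=((H>95)&(H<130)&(S>130)).astype(np.uint8)
    br=((H>12)&(H<35)&(S>110)).astype(np.uint8)
    gr=((S<60)&(V<(205 if n=="top" else 190))).astype(np.uint8)
    blobs(im,n,blue,R["sp"],.007,"sp");blobs(im,n,gr,R["wa"],.004,"wa");blobs(im,n,br,R["bu"],.006,"bu")
    if "co" in R: blobs(im,n,br,R["co"],.024,"co")
g=cv2.cvtColor(t,cv2.COLOR_BGR2GRAY); print(g[226:236,186:212]); print(t[210:230,284:306].mean(2).astype(int))
E
```

```text
sp top [161.  231.8] [15.  16.3] [153 224  17  16 191] [0.4729 0.3063 0.007 ]
wa top [197.  230.5] [40. 44.] [ 180  212   35   38 1330] [0.4788 0.2156 0.004 ]
bu top [237.  231.3] [13.1 13.7] [230 225  15  14 132] [0.4789 0.1135 0.006 ]
co top [291.9 220.1] [9.3 9.6] [287 216  11  10  59] [ 0.509  -0.0247  0.024 ]
sp scene [160.9 282.7] [16.  21.6] [150 275  22  17 299] [0.4742 0.3057 0.007 ]
wa scene [205.6 268.2] [17.8 28.1] [191 259  30  19 425] [0.4772 0.2146 0.004 ]
bu scene [249.8 251.1] [13.9 15.6] [242 244  17  15 183] [0.482  0.1129 0.006 ]
[[186 182 172 167 167 169 170 171 173 173 173 170 169 171 173 173 173 174
  174 174 172 158 150 171 185 186]
 [184 177 170 167 167 169 171 171 173 171 163 152 149 156 165 171 173 173
  173 174 175 165 144 166 183 186]
 [183 171 167 166 167 168 169 171 169 156 142 148 158 156 154 163 170 172
  172 173 173 167 145 164 182 186]
 [182 169 165 165 167 168 169 171 165 143 150 169 178 172 160 162 168 171
  173 173 174 169 151 158 178 185]
 [182 171 166 167 169 170 171 173 166 142 162 182 187 182 168 165 169 172
  173 174 176 171 154 154 175 185]
[... 1707 characters left out ...]
7 125 115  88  72  71  73  74
   74  76  77  78]
 [ 73  77  76  80 105 127 130 125 121 123 126 117  99  81  74  77  78  79
   79  79  79  79]
 [ 69  66  67  70  83 104 119 127 129 127 119 103  86  79  79  80  80  80
   80  82  81  81]
 [ 75  72  74  74  77  85  96 105 106 105  98  87  81  81  83  82  80  81
   83  88  86  89]
 [ 80  81  80  81  81  84  83  84  83  82  84  82  83  85  90  86  84  92
   89  91  88  93]
 [ 83  83  83  82  85  91  88  86  82  83  93  90  91  89  93  89  89 101
   98 101  93  90]
 [ 83  83  82  82  86  96  95 102  94  91 104  99  97  90  90  93  89  93
   92 100  91  85]
 [ 83  82  82  81  87  99  96 103  99  92 103  97  95  88  87  94  89  84
   83  87  82  78]]
```

View pics/m1.png

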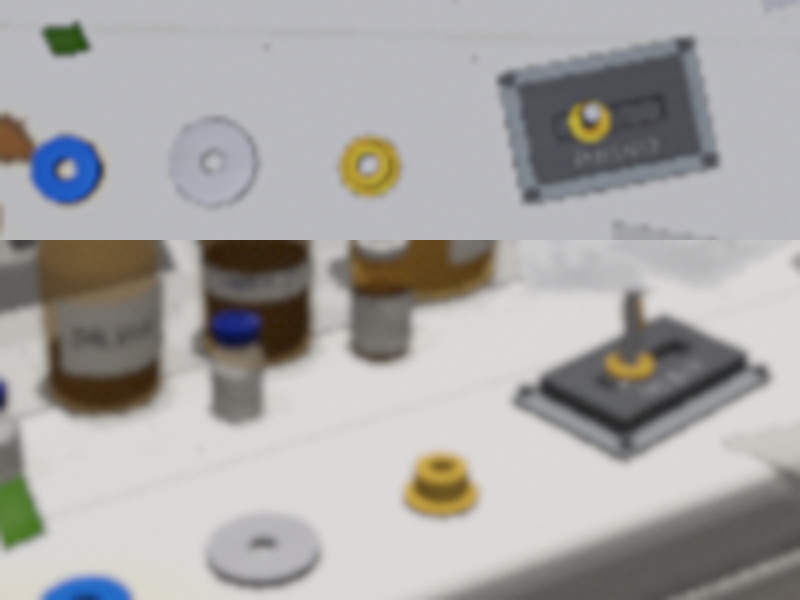

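```bash
cat >> h.py <<'E'
def mv(x,y,z,axis=None,p=None,R=None):
    """fractions for a shift to x,y,z from measured pose; axis: world angle (deg) wanted for tool y"""
    from scipy.spatial.transform import Rotation as Ro
    s=arm.read_state();R=Ro.from_quat(s["tcp_rot"]).as_matrix() if R is None else R
    p=np.array(s["ee_pos"]) if p is None else np.array(p)
    d=R.T@(np.array([x,y,z])-p)/.3
    a=np.degrees(np.arctan2(R[1,1],R[0,1])); t=0
    if axis is not None: t=-((axis-a+90)%180-90)/90   # tool z down
    print("t",round(s["t"],2),"pos",np.round(s["ee_pos"],4),"axis",round(a,1),"-> txyz",np.round(d,4),"turn",round(t,3))
    return R
E
python3 - <<'E'
from h import *
for q in((292.7,217.7),(293,218)): print(ray("top",*q,.072))
print(ray("scene",298.3,203,.072), proj("scene",ray("top",292.7,217.7,.072)))
R=mv(.33,.33,.15); mv(.473,.306,.06,p=(.33,.33,.15),R=R)
t=cv2.imread("pics/top0.png");g=cv2.cvtColor(t,cv2.COLOR_BGR2GRAY)
m=np.zeros_like(g);m[195:245,265:328]=(g[195:245,265:328]<165)
c=max(cv2.findContours(m,0,1)[0],key=cv2.contourArea);r=cv2.minAreaRect(c);print(r,ray("top",*r[0],.006))
B=[ray("top",*q,.006)[:2] for q in cv2.boxPoints(r)];print(np.round(B,4))
# washer edge by darkness threshold
g2=g[212:250,180:216];print(cv2.HoughCircles(cv2.resize(g2,None,fx=6,fy=6,interpolation=2),cv2.HOUGH_GRADIENT,1,100,param1=80,param2=20,minRadius=55,maxRadius=80))
print(ray("scene",42,350,0),ray("top",85,242,0))
E
```

```text
[ 0.50989447 -0.02525261  0.072     ]
[ 0.50918272 -0.02599148  0.072     ]
[ 0.50293097 -0.01943524  0.072     ] [298.60261984 201.06316669]
t 0.1 pos [0.2682 0.5915 0.2304] axis 65.6 -> txyz [-0.5474 -0.7083  0.2692] turn 0
t 0.1 pos [0.2682 0.5915 0.2304] axis 65.6 -> txyz [-0.4671  0.1245  0.2998] turn 0
((296.53009033203125, 219.869140625), (35.01095199584961, 50.82586669921875), 78.9964599609375) [ 0.51171088 -0.03709214  0.006     ]
[[ 0.5417  0.0358]
 [ 0.5697 -0.0914]
 [ 0.4819 -0.1095]
 [ 0.4543  0.0166]]
None
[0.41779081 0.51936254 0.        ] [0.44300293 0.50020901 0.        ]
```

>>> servo_tool(
  motion=[
    {"tx":-0.547,"ty":-0.708,"tz":0.269},
    {"tx":-0.547,"ty":-0.708,"tz":0.269},
    {"tx":-0.547,"ty":-0.708,"tz":0.269},
    {"tx":-0.547,"ty":-0.708,"tz":0.269},
    {"tx":-0.547,"ty":-0.708,"tz":0.269},
    {"tx":-0.547,"ty":-0.708,"tz":0.269},
    {"tx":-0.547,"ty":-0.708,"tz":0.269},
    {"tx":-0.547,"ty":-0.708,"tz":0.269},
    {"tx":-0.547,"ty":-0.708,"tz":0.269},
    {"tx":-0.547,"ty":-0.708,"tz":0.269},
  ],
  jaw=64,
  squeeze=20,
)

```text
invalid input
```

>>> servo_tool(
  motion=[
    {"tx":-0.467,"ty":0.1245,"tz":0.3},
    {"tx":-0.467,"ty":0.1245,"tz":0.3},
    {"tx":-0.467,"ty":0.1245,"tz":0.3},
    {"tx":-0.467,"ty":0.1245,"tz":0.3},
    {"tx":-0.467,"ty":0.1245,"tz":0.3},
    {"tx":-0.467,"ty":0.1245,"tz":0.3},
    {"tx":-0.467,"ty":0.1245,"tz":0.3},
    {"tx":-0.467,"ty":0.1245,"tz":0.3},
    {"tx":-0.467,"ty":0.1245,"tz":0.3},
    {"tx":-0.467,"ty":0.1245,"tz":0.3},
  ],
)

```text
invalid input
```

>>> servo_tool(
  motion=[
    {"tx":-0.547,"ty":-0.708,"tz":0.269,"turn":0},
    {"tx":-0.547,"ty":-0.708,"tz":0.269,"turn":0},
    {"tx":-0.547,"ty":-0.708,"tz":0.269,"turn":0},
    {"tx":-0.547,"ty":-0.708,"tz":0.269,"turn":0},
    {"tx":-0.547,"ty":-0.708,"tz":0.269,"turn":0},
    {"tx":-0.547,"ty":-0.708,"tz":0.269,"turn":0},
    {"tx":-0.547,"ty":-0.708,"tz":0.269,"turn":0},
    {"tx":-0.547,"ty":-0.708,"tz":0.269,"turn":0},
    {"tx":-0.547,"ty":-0.708,"tz":0.269,"turn":0},
    {"tx":-0.547,"ty":-0.708,"tz":0.269,"turn":0},
  ],
  jaw=64,
  squeeze=20,
)

```text
t: 0.93
ee_pos: [0.3301, 0.3318, 0.1509]
tcp_rot: [0.211, 0.977, 0.001, 0.0]
ft_force: [-0.7, 0.6, 0.4]
finger_gap: 0.064
grasp_force: 0.0
```

>>> servo_tool(
  motion=[
    {"tx":-0.467,"ty":0.1245,"tz":0.3,"turn":0},
    {"tx":-0.467,"ty":0.1245,"tz":0.3,"turn":0},
    {"tx":-0.467,"ty":0.1245,"tz":0.3,"turn":0},
    {"tx":-0.467,"ty":0.1245,"tz":0.3,"turn":0},
    {"tx":-0.467,"ty":0.1245,"tz":0.3,"turn":0},
    {"tx":-0.467,"ty":0.1245,"tz":0.4,"turn":0},
    {"tx":-0.467,"ty":0.1245,"tz":0.45,"turn":0},
    {"tx":-0.467,"ty":0.1245,"tz":0.48,"turn":0},
    {"tx":-0.467,"ty":0.1245,"tz":0.49,"turn":0},
    {"tx":-0.467,"ty":0.1245,"tz":0.49,"turn":0},
  ],
)

```text
t: 1.77
ee_pos: [0.4727, 0.3082, 0.0034]
tcp_rot: [0.21, 0.978, 0.0, -0.0]
ft_force: [-0.3, -0.2, 0.1]
finger_gap: 0.0643
grasp_force: 0.0
```

```bash
python3 - <<'E'
from h import *
mv(.473,.306,0)
im=arm.read_camera("scene")[...,::-1];cv2.imwrite("pics/s2.png",np.hstack([crop(im,100,220,130,100,4)]))
E
```

```text
t 1.77 pos [0.4727 0.3082 0.0034] axis 65.7 -> txyz [-0.0039 -0.0063  0.0113] turn 0
```

View pics/s2.png

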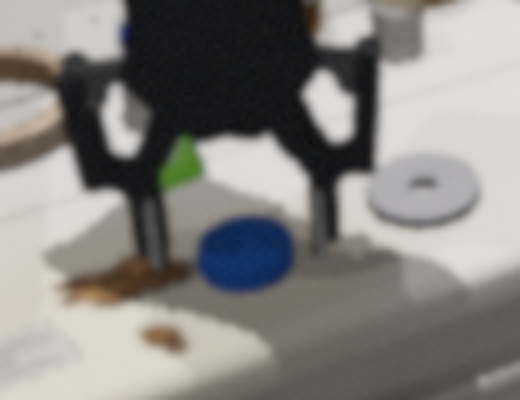

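>>> servo_tool(
  motion=[
    {"tx":0,"ty":-0.006,"tz":0.01,"turn":0},
    {"tx":0,"ty":-0.006,"tz":0.01,"turn":0},
    {"tx":0,"ty":-0.006,"tz":0.01,"turn":0},
    {"tx":0,"ty":-0.006,"tz":0.01,"turn":0},
    {"tx":0,"ty":-0.006,"tz":0.01,"turn":0},
    {"tx":0,"ty":-0.006,"tz":0.01,"turn":0},
    {"tx":0,"ty":-0.006,"tz":0.01,"turn":0},
    {"tx":0,"ty":-0.006,"tz":0.01,"turn":0},
    {"tx":0,"ty":-0.006,"tz":0.01,"turn":0},
    {"tx":0,"ty":-0.006,"tz":0.01,"turn":0},
  ],
  jaw=40,
  squeeze=20,
)

```text
t: 2.65
ee_pos: [0.4729, 0.3058, 0.0016]
tcp_rot: [0.211, 0.977, 0.001, 0.0]
ft_force: [-1.8, -0.3, 6.7]
finger_gap: 0.0433
grasp_force: 20.6
```

>>> servo_tool(
  motion=[
    {"tx":0,"ty":0,"tz":-0.01,"turn":0},
    {"tx":0,"ty":0,"tz":-0.01,"turn":0},
    {"tx":0,"ty":0,"tz":-0.01,"turn":0.07},
    {"tx":0,"ty":0,"tz":-0.01,"turn":0.14},
    {"tx":0,"ty":0,"tz":-0.01,"turn":0.21},
    {"tx":0,"ty":0,"tz":-0.01,"turn":0.29},
    {"tx":0,"ty":0,"tz":-0.01,"turn":0.36},
    {"tx":0,"ty":0,"tz":-0.01,"turn":0.44},
    {"tx":0,"ty":0,"tz":-0.01,"turn":0.52},
    {"tx":0,"ty":0,"tz":-0.01,"turn":0.6},
  ],
  jaw=64,
)

```text
t: 3.48
ee_pos: [0.4725, 0.3052, 0.0035]
tcp_rot: [0.634, 0.774, 0.0, 0.0]
ft_force: [-0.0, 0.4, 0.0]
finger_gap: 0.0644
grasp_force: 0.0
```

>>> servo_tool(
  motion=[
    {"tx":0,"ty":0,"tz":0,"turn":0},
    {"tx":0,"ty":0,"tz":0,"turn":0},
    {"tx":0,"ty":0,"tz":0,"turn":0},
    {"tx":0,"ty":0,"tz":0,"turn":0},
    {"tx":0,"ty":0,"tz":0,"turn":0},
    {"tx":0,"ty":0,"tz":0,"turn":0},
    {"tx":0,"ty":0,"tz":0,"turn":0},
    {"tx":0,"ty":0,"tz":0,"turn":0},
    {"tx":0,"ty":0,"tz":0,"turn":0},
    {"tx":0,"ty":0,"tz":0,"turn":0},
  ],
  jaw=40,
)

```text
t: 4.32
ee_pos: [0.4725, 0.3054, 0.0037]
tcp_rot: [0.631, 0.776, 0.0, -0.0]
ft_force: [-0.5, 0.1, 2.1]
finger_gap: 0.0421
grasp_force: 20.5
```

```bash
python3 - <<'E'
from h import *
mv(.5095,-.025,.12)
print(arm.read_state()["joint_pos"],arm.read_state()["ft_force"])
E
```

```text
t 4.32 pos [0.4725 0.3054 0.0037] axis 11.7 -> txyz [-1.1032 -0.1031 -0.3879] turn 0
[-0.96497777  0.55848869  0.40371939  1.94655531 -0.32908546  0.70038721
 -0.15726415] [-0.53474724  0.14496351  2.11702058]
```

>>> servo_tool(
  motion=[
    {"tx":0,"ty":0,"tz":-0.12,"turn":0},
    {"tx":-0.05,"ty":-0.01,"tz":-0.25,"turn":0},
    {"tx":-0.15,"ty":-0.02,"tz":-0.35,"turn":0},
    {"tx":-0.28,"ty":-0.03,"tz":-0.36,"turn":0},
    {"tx":-0.41,"ty":-0.04,"tz":-0.36,"turn":0},
    {"tx":-0.54,"ty":-0.05,"tz":-0.36,"turn":0},
    {"tx":-0.67,"ty":-0.06,"tz":-0.36,"turn":0},
    {"tx":-0.8,"ty":-0.08,"tz":-0.36,"turn":0},
    {"tx":-0.92,"ty":-0.09,"tz":-0.36,"turn":0},
    {"tx":-1.0,"ty":-0.103,"tz":-0.36,"turn":0},
  ],
)

```text
t: 5.15
ee_pos: [0.5031, 0.0008, 0.1118]
tcp_rot: [0.633, 0.774, -0.0, 0.001]
ft_force: [0.1, -0.7, -0.6]
finger_gap: 0.0423
grasp_force: 20.8
```

>>> servo_tool(
  motion=[
    {"tx":-0.06,"ty":0,"tz":0,"turn":0},
    {"tx":-0.1,"ty":0,"tz":0,"turn":0},
    {"tx":-0.103,"ty":0,"tz":0.02,"turn":0},
    {"tx":-0.103,"ty":0,"tz":0.05,"turn":0},
    {"tx":-0.103,"ty":0,"tz":0.06,"turn":0},
    {"tx":-0.103,"ty":0,"tz":0.06,"turn":0},
    {"tx":-0.103,"ty":0,"tz":0.06,"turn":0},
    {"tx":-0.103,"ty":0,"tz":0.06,"turn":0},
    {"tx":-0.103,"ty":0,"tz":0.06,"turn":0},
    {"tx":-0.103,"ty":0,"tz":0.06,"turn":0},
  ],
)

```text
t: 5.98
ee_pos: [0.5097, -0.0246, 0.0938]
tcp_rot: [0.631, 0.776, 0.0, 0.0]
ft_force: [-0.1, -0.4, -0.7]
finger_gap: 0.0423
grasp_force: 20.8
```

```bash
python3 - <<'E'
from h import *
mv(.5097,-.025,.08)
a=arm.read_camera("scene")[...,::-1];b=arm.read_camera("top")[...,::-1]
cv2.imwrite("pics/p3.png",np.hstack([crop(a,250,160,100,100,4),crop(b,245,170,100,100,4)]))
cv2.imwrite("pics/sc3.png",a)
s=arm.read_state();print(s["ft_force"],s["finger_gap"])
E
```

```text
t 5.98 pos [ 0.5097 -0.0246  0.0938] axis 11.8 -> txyz [-0.0014 -0.0003  0.0462] turn 0
[ 0.02555192 -0.09697555 -0.15457999] 0.04211041415305046
```

View pics/p3.png

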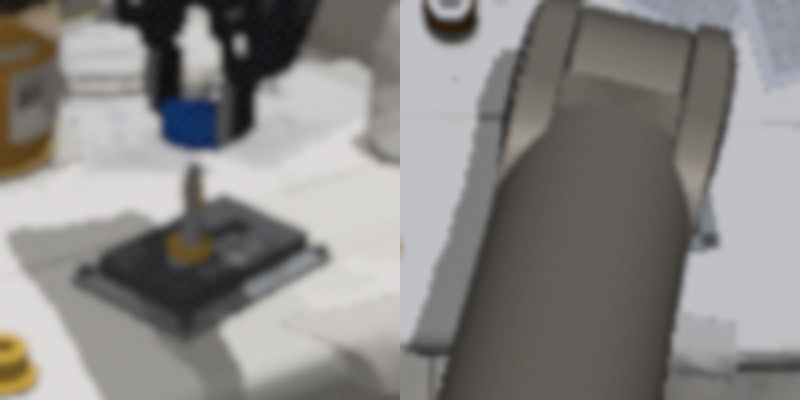

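>>> servo_tool(
  motion=[
    {"tx":-0.0014,"ty":0,"tz":0.02,"turn":0},
    {"tx":-0.0014,"ty":0,"tz":0.04,"turn":0},
    {"tx":-0.0014,"ty":0,"tz":0.05,"turn":0},
    {"tx":-0.0014,"ty":0,"tz":0.055,"turn":0},
    {"tx":-0.0014,"ty":0,"tz":0.06,"turn":0},
    {"tx":-0.0014,"ty":0,"tz":0.065,"turn":0},
    {"tx":-0.0014,"ty":0,"tz":0.068,"turn":0},
    {"tx":-0.0014,"ty":0,"tz":0.071,"turn":0},
    {"tx":-0.0014,"ty":0,"tz":0.074,"turn":0},
    {"tx":-0.0014,"ty":0,"tz":0.074,"turn":0},
  ],
)

```text
t: 6.92
ee_pos: [0.5098, -0.0253, 0.0714]
tcp_rot: [0.631, 0.776, 0.0, 0.0]
ft_force: [1.2, -0.0, -0.2]
finger_gap: 0.0423
grasp_force: 20.8
```

>>> servo_tool(
  motion=[
    {"tx":0,"ty":0,"tz":0.005,"turn":0},
    {"tx":0,"ty":0,"tz":0.01,"turn":0},
    {"tx":0,"ty":0,"tz":0.015,"turn":0},
    {"tx":0,"ty":0,"tz":0.02,"turn":0},
    {"tx":0,"ty":0,"tz":0.025,"turn":0},
    {"tx":0,"ty":0,"tz":0.03,"turn":0},
    {"tx":0,"ty":0,"tz":0.035,"turn":0},
    {"tx":0,"ty":0,"tz":0.04,"turn":0},
    {"tx":0,"ty":0,"tz":0.04,"turn":0},
    {"tx":0,"ty":0,"tz":0.04,"turn":0},
  ],
)

```text
t: 7.75
ee_pos: [0.51, -0.0253, 0.0592]
tcp_rot: [0.631, 0.776, 0.0, 0.0]
ft_force: [3.6, 1.0, -2.4]
finger_gap: 0.0422
grasp_force: 20.8
```

>>> servo_tool(
  motion=[
    {"tx":0,"ty":0.001,"tz":0.005,"turn":0},
    {"tx":0,"ty":0.0017,"tz":0.01,"turn":0},
    {"tx":0,"ty":0.0017,"tz":0.015,"turn":0},
    {"tx":0,"ty":0.0017,"tz":0.02,"turn":0},
    {"tx":0,"ty":0.0017,"tz":0.025,"turn":0},
    {"tx":0,"ty":0.0017,"tz":0.03,"turn":0},
    {"tx":0,"ty":0.0017,"tz":0.035,"turn":0},
    {"tx":0,"ty":0.0017,"tz":0.04,"turn":0},
    {"tx":0,"ty":0.0017,"tz":0.045,"turn":0},
    {"tx":0,"ty":0.0017,"tz":0.05,"turn":0},
  ],
)

```text
t: 8.58
ee_pos: [0.5102, -0.0252, 0.0443]
tcp_rot: [0.631, 0.776, 0.0, 0.0]
ft_force: [3.3, 1.3, 3.3]
finger_gap: 0.0421
grasp_force: 21.1
```

>>> servo_tool(
  motion=[
    {"tx":0,"ty":0.001,"tz":0.005,"turn":0},
    {"tx":0,"ty":0.002,"tz":0.01,"turn":0},
    {"tx":0,"ty":0.002,"tz":0.015,"turn":0},
    {"tx":0,"ty":0.002,"tz":0.02,"turn":0},
    {"tx":0,"ty":0.002,"tz":0.025,"turn":0},
    {"tx":0,"ty":0.002,"tz":0.03,"turn":0},
    {"tx":0,"ty":0.002,"tz":0.035,"turn":0},
    {"tx":0,"ty":0.002,"tz":0.04,"turn":0},
    {"tx":0,"ty":0.002,"tz":0.045,"turn":0},
    {"tx":0,"ty":0.002,"tz":0.045,"turn":0},
  ],
)

```text
t: 9.42
ee_pos: [0.5098, -0.0253, 0.0303]
tcp_rot: [0.631, 0.776, -0.001, -0.001]
ft_force: [1.7, 0.5, -1.6]
finger_gap: 0.0422
grasp_force: 20.8
```

>>> servo_tool(
  motion=[
    {"tx":0,"ty":0,"tz":0.002,"turn":0},
    {"tx":0,"ty":0,"tz":0.004,"turn":0},
    {"tx":0,"ty":0,"tz":0.006,"turn":0},
    {"tx":0,"ty":0,"tz":0.008,"turn":0},
    {"tx":0,"ty":0,"tz":0.01,"turn":0},
    {"tx":0,"ty":0,"tz":0.011,"turn":0},
    {"tx":0,"ty":0,"tz":0.012,"turn":0},
    {"tx":0,"ty":0,"tz":0.013,"turn":0},
    {"tx":0,"ty":0,"tz":0.014,"turn":0},
    {"tx":0,"ty":0,"tz":0.014,"turn":0},
  ],
)

```text
t: 10.25
ee_pos: [0.51, -0.0252, 0.0276]
tcp_rot: [0.631, 0.776, -0.0, -0.001]
ft_force: [-4.9, 0.4, 11.4]
finger_gap: 0.0421
grasp_force: 21.8
```

>>> servo_tool(
  motion=[
    {"tx":0,"ty":0,"tz":-0.008,"turn":0},
    {"tx":0,"ty":0,"tz":-0.008,"turn":0},
    {"tx":0,"ty":0,"tz":-0.01,"turn":0},
    {"tx":0,"ty":0,"tz":-0.01,"turn":0},
    {"tx":0,"ty":0,"tz":-0.03,"turn":0},
    {"tx":0,"ty":0,"tz":-0.1,"turn":0},
    {"tx":0,"ty":0,"tz":-0.18,"turn":0},
    {"tx":0,"ty":0,"tz":-0.26,"turn":0},
    {"tx":0,"ty":0,"tz":-0.3,"turn":0},
    {"tx":0,"ty":0,"tz":-0.3,"turn":0},
  ],
  jaw=74,
)

```text
t: 11.08
ee_pos: [0.5129, -0.0252, 0.1194]
tcp_rot: [0.631, 0.776, 0.002, 0.002]
ft_force: [-0.1, 0.1, -0.7]
finger_gap: 0.0741
grasp_force: 0.0
```

```bash
python3 - <<'E'
from h import *
print(ray("top",198,230.3,.007))
mv(.4778,.2145,.06)
a=arm.read_camera("scene")[...,::-1];cv2.imwrite("pics/p4.png",crop(a,180,160,170,110,4))
E
```

```text
[0.47909418 0.21258732 0.007     ]
t 11.08 pos [ 0.5129 -0.0252  0.1194] axis 11.7 -> txyz [0.8061 0.0468 0.1981] turn 0
```

View pics/p4.png

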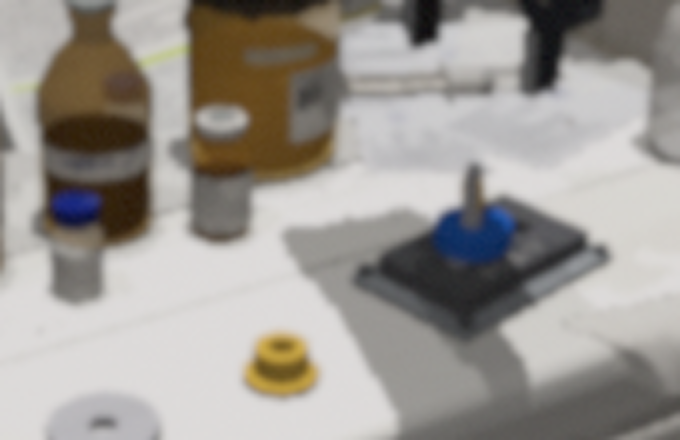

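>>> servo_tool(
  motion=[
    {"tx":0.13,"ty":0.01,"tz":0,"turn":0},
    {"tx":0.26,"ty":0.02,"tz":0,"turn":0},
    {"tx":0.39,"ty":0.03,"tz":0.02,"turn":0},
    {"tx":0.52,"ty":0.04,"tz":0.08,"turn":0},
    {"tx":0.65,"ty":0.05,"tz":0.15,"turn":0},
    {"tx":0.77,"ty":0.056,"tz":0.2,"turn":0},
    {"tx":0.801,"ty":0.056,"tz":0.25,"turn":0},
    {"tx":0.801,"ty":0.056,"tz":0.32,"turn":0},
    {"tx":0.801,"ty":0.056,"tz":0.35,"turn":0},
    {"tx":0.801,"ty":0.056,"tz":0.35,"turn":0},
  ],
)

```text
t: 11.97
ee_pos: [0.4754, 0.2119, 0.0085]
tcp_rot: [0.631, 0.776, -0.003, -0.001]
ft_force: [-0.1, -0.2, 0.2]
finger_gap: 0.0739
grasp_force: 0.0
```

```bash
python3 - <<'E'
from h import *
a=arm.read_camera("scene")[...,::-1]
mv(.478,.2138,.003);cv2.imwrite("pics/p5.png",crop(a,150,200,130,90,4))
E
```

```text
t 12.02 pos [0.4769 0.2119 0.0101] axis 11.6 -> txyz [0.0057 0.005  0.0236] turn 0
```

View pics/p5.png

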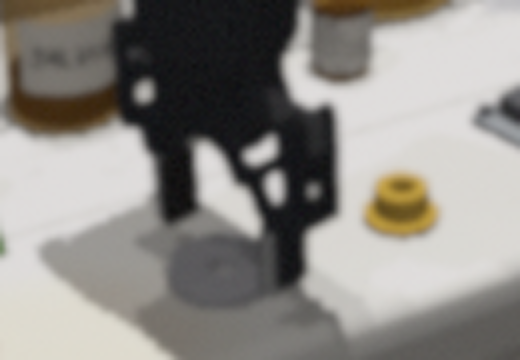

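>>> servo_tool(
  motion=[
    {"tx":0.004,"ty":0.002,"tz":0.027,"turn":0},
    {"tx":0.004,"ty":0.002,"tz":0.027,"turn":0},
    {"tx":0.004,"ty":0.002,"tz":0.027,"turn":0},
    {"tx":0.004,"ty":0.002,"tz":0.027,"turn":0},
    {"tx":0.004,"ty":0.002,"tz":0.027,"turn":0},
    {"tx":0.004,"ty":0.002,"tz":0.027,"turn":0},
    {"tx":0.004,"ty":0.002,"tz":0.027,"turn":0},
    {"tx":0.004,"ty":0.002,"tz":0.027,"turn":0},
    {"tx":0.004,"ty":0.002,"tz":0.027,"turn":0},
    {"tx":0.004,"ty":0.002,"tz":0.027,"turn":0},
  ],
  jaw=50,
)

```text
t: 12.85
ee_pos: [0.4791, 0.2144, 0.0049]
tcp_rot: [0.632, 0.775, 0.001, -0.0]
ft_force: [-2.5, -1.1, 5.8]
finger_gap: 0.0501
grasp_force: 6.3
```

>>> servo_tool(
  motion=[
    {"tx":0,"ty":0,"tz":0,"turn":0},
    {"tx":0,"ty":0,"tz":0,"turn":0},
    {"tx":0,"ty":0,"tz":0,"turn":0},
    {"tx":0,"ty":0,"tz":0,"turn":0},
    {"tx":0,"ty":0,"tz":0.005,"turn":0},
    {"tx":0,"ty":0,"tz":0.01,"turn":0},
    {"tx":0,"ty":0,"tz":0.014,"turn":0},
    {"tx":0,"ty":0,"tz":0.017,"turn":0},
    {"tx":0,"ty":0,"tz":0.017,"turn":0},
    {"tx":0,"ty":0,"tz":0.017,"turn":0},
  ],
  jaw=72,
)

```text
t: 13.68
ee_pos: [0.4785, 0.2148, -0.0016]
tcp_rot: [0.631, 0.776, -0.0, -0.0]
ft_force: [-0.1, 0.4, -0.2]
finger_gap: 0.0715
grasp_force: 0.0
```

```bash
python3 - <<'E'
from h import *
mv(.478,.2138,-.003)
a=arm.read_camera("scene")[...,::-1]
cv2.imwrite("pics/p6.png",crop(a,150,200,130,90,4))
E
```

```text
t 13.68 pos [ 0.4785  0.2148 -0.0016] axis 11.7 -> txyz [-0.0029 -0.0024  0.0046] turn 0
```

View pics/p6.png

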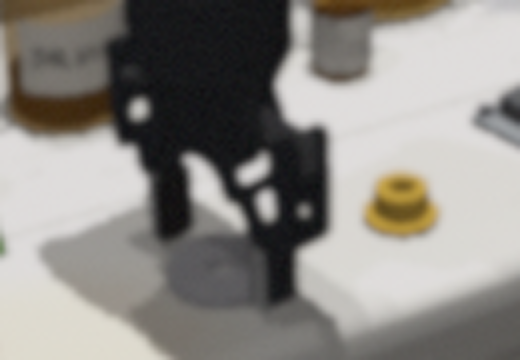

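>>> servo_tool(
  motion=[
    {"tx":-0.002,"ty":0,"tz":0.002,"turn":0},
    {"tx":-0.002,"ty":0,"tz":0.002,"turn":0},
    {"tx":-0.002,"ty":0,"tz":0.002,"turn":0},
    {"tx":-0.002,"ty":0,"tz":0.002,"turn":0},
    {"tx":-0.002,"ty":0,"tz":0.002,"turn":0},
    {"tx":-0.002,"ty":0,"tz":0.002,"turn":0},
    {"tx":-0.002,"ty":0,"tz":0.002,"turn":0},
    {"tx":-0.002,"ty":0,"tz":0.002,"turn":0},
    {"tx":-0.002,"ty":0,"tz":0.002,"turn":0},
    {"tx":-0.002,"ty":0,"tz":0.002,"turn":0},
  ],
  jaw=50,
)

```text
t: 14.57
ee_pos: [0.479, 0.2143, -0.0017]
tcp_rot: [0.631, 0.776, 0.0, 0.0]
ft_force: [-1.4, -1.0, 5.6]
finger_gap: 0.0545
grasp_force: 20.9
```

>>> servo_tool(
  motion=[
    {"tx":0,"ty":0,"tz":-0.002,"turn":0},
    {"tx":0,"ty":0,"tz":-0.002,"turn":0},
    {"tx":0,"ty":0,"tz":-0.002,"turn":-0.06},
    {"tx":0,"ty":0,"tz":-0.002,"turn":-0.12},
    {"tx":0,"ty":0,"tz":-0.002,"turn":-0.2},
    {"tx":0,"ty":0,"tz":-0.002,"turn":-0.28},
    {"tx":0,"ty":0,"tz":-0.002,"turn":-0.36},
    {"tx":0,"ty":0,"tz":-0.002,"turn":-0.44},
    {"tx":0,"ty":0,"tz":-0.002,"turn":-0.52},
    {"tx":0,"ty":0,"tz":-0.002,"turn":-0.6},
  ],
  jaw=74,
)

```text
t: 15.4
ee_pos: [0.4785, 0.2143, -0.0018]
tcp_rot: [0.209, 0.978, -0.0, -0.0]
ft_force: [-0.3, -0.4, 1.1]
finger_gap: 0.0745
grasp_force: 0.0
```

>>> servo_tool(
  motion=[
    {"tx":0,"ty":0,"tz":0.001,"turn":0},
    {"tx":0,"ty":0,"tz":0.001,"turn":0},
    {"tx":0,"ty":0,"tz":0.001,"turn":0},
    {"tx":0,"ty":0,"tz":0.001,"turn":0},
    {"tx":0,"ty":0,"tz":0.001,"turn":0},
    {"tx":0,"ty":0,"tz":0.001,"turn":0},
    {"tx":0,"ty":0,"tz":0.001,"turn":0},
    {"tx":0,"ty":0,"tz":0.001,"turn":0},
    {"tx":0,"ty":0,"tz":0.001,"turn":0},
    {"tx":0,"ty":0,"tz":0.001,"turn":0},
  ],
  jaw=50,
)

```text
t: 16.23
ee_pos: [0.4785, 0.2142, -0.0016]
tcp_rot: [0.213, 0.977, -0.0, -0.0]
ft_force: [-1.9, -0.6, 4.7]
finger_gap: 0.0551
grasp_force: 20.4
```

```bash
python3 - <<'E'
from h import *
mv(.5099,-.0252,.0985)
E
```

```text
t 16.23 pos [ 0.4785  0.2142 -0.0016] axis 65.4 -> txyz [-0.4269 -0.6823 -0.3337] turn 0
```

>>> servo_tool(
  motion=[
    {"tx":0,"ty":0,"tz":-0.12,"turn":0},
    {"tx":0,"ty":0,"tz":-0.25,"turn":0},
    {"tx":-0.05,"ty":-0.07,"tz":-0.33,"turn":0},
    {"tx":-0.11,"ty":-0.18,"tz":-0.33,"turn":0},
    {"tx":-0.18,"ty":-0.29,"tz":-0.33,"turn":0},
    {"tx":-0.25,"ty":-0.4,"tz":-0.33,"turn":0},
    {"tx":-0.32,"ty":-0.51,"tz":-0.33,"turn":0},
    {"tx":-0.38,"ty":-0.61,"tz":-0.33,"turn":0},
    {"tx":-0.41,"ty":-0.66,"tz":-0.33,"turn":0},
    {"tx":-0.427,"ty":-0.682,"tz":-0.33,"turn":0},
  ],
  squeeze=25,
)

```text
t: 17.07
ee_pos: [0.5101, -0.0291, 0.0969]
tcp_rot: [0.215, 0.977, -0.001, 0.0]
ft_force: [-0.0, 0.6, -0.6]
finger_gap: 0.0544
grasp_force: 26.6
```

>>> servo_tool(
  motion=[
    {"tx":0,"ty":0,"tz":0,"turn":0},
    {"tx":0,"ty":0,"tz":0.01,"turn":0},
    {"tx":0,"ty":0,"tz":0.02,"turn":0},
    {"tx":0,"ty":0,"tz":0.03,"turn":0},
    {"tx":0,"ty":0,"tz":0.04,"turn":0},
    {"tx":0,"ty":0,"tz":0.05,"turn":0},
    {"tx":0,"ty":0,"tz":0.06,"turn":0},
    {"tx":0,"ty":0,"tz":0.06,"turn":0},
    {"tx":0,"ty":0,"tz":0.06,"turn":0},
    {"tx":0,"ty":0,"tz":0.06,"turn":0},
  ],
)

```text
t: 17.9
ee_pos: [0.5105, -0.0251, 0.0792]
tcp_rot: [0.212, 0.977, 0.0, 0.0]
ft_force: [0.4, -0.2, -0.4]
finger_gap: 0.0546
grasp_force: 26.6
```

```bash
python3 - <<'E'
from h import *
mv(.5099,-.0252,.066);s=arm.read_state();print(np.round(s["ft_force"],2),s["finger_gap"])
E
```

```text
t 17.9 pos [ 0.5105 -0.0251  0.0792] axis 65.5 -> txyz [ 0.0017 -0.0012  0.0442] turn 0
[ 0.39 -0.22 -0.4 ] 0.054605084573958775
```

>>> servo_tool(
  motion=[
    {"tx":0.003,"ty":-0.001,"tz":0.01,"turn":0},
    {"tx":0.003,"ty":-0.001,"tz":0.017,"turn":0},
    {"tx":0.003,"ty":-0.001,"tz":0.022,"turn":0},
    {"tx":0.003,"ty":-0.001,"tz":0.026,"turn":0},
    {"tx":0.003,"ty":-0.001,"tz":0.03,"turn":0},
    {"tx":0.003,"ty":-0.001,"tz":0.034,"turn":0},
    {"tx":0.003,"ty":-0.001,"tz":0.038,"turn":0},
    {"tx":0.003,"ty":-0.001,"tz":0.042,"turn":0},
    {"tx":0.003,"ty":-0.001,"tz":0.044,"turn":0},
    {"tx":0.003,"ty":-0.001,"tz":0.044,"turn":0},
  ],
)

```text
t: 18.73
ee_pos: [0.5094, -0.025, 0.0658]
tcp_rot: [0.212, 0.977, 0.0, -0.0]
ft_force: [-0.4, -0.6, -0.2]
finger_gap: 0.0546
grasp_force: 26.6
```

>>> servo_tool(
  motion=[
    {"tx":0,"ty":0,"tz":0.005,"turn":0},
    {"tx":0,"ty":0,"tz":0.01,"turn":0},
    {"tx":0,"ty":0,"tz":0.015,"turn":0},
    {"tx":0,"ty":0,"tz":0.02,"turn":0},
    {"tx":0,"ty":0,"tz":0.025,"turn":0},
    {"tx":0,"ty":0,"tz":0.03,"turn":0},
    {"tx":0,"ty":0,"tz":0.035,"turn":0},
    {"tx":0,"ty":0,"tz":0.04,"turn":0},
    {"tx":0,"ty":0,"tz":0.04,"turn":0},
    {"tx":0,"ty":0,"tz":0.04,"turn":0},
  ],
)

```text
t: 19.57
ee_pos: [0.5096, -0.025, 0.0537]
tcp_rot: [0.212, 0.977, -0.0, 0.0]
ft_force: [2.0, -0.5, -0.3]
finger_gap: 0.054
grasp_force: 26.6
```

>>> servo_tool(
  motion=[
    {"tx":0,"ty":0,"tz":0.005,"turn":0},
    {"tx":0,"ty":0,"tz":0.01,"turn":0},
    {"tx":0,"ty":0,"tz":0.015,"turn":0},
    {"tx":0,"ty":0,"tz":0.02,"turn":0},
    {"tx":0,"ty":0,"tz":0.025,"turn":0},
    {"tx":0,"ty":0,"tz":0.03,"turn":0},
    {"tx":0,"ty":0,"tz":0.035,"turn":0},
    {"tx":0,"ty":0,"tz":0.04,"turn":0},
    {"tx":0,"ty":0,"tz":0.045,"turn":0},
    {"tx":0,"ty":0,"tz":0.048,"turn":0},
  ],
)

```text
t: 20.4
ee_pos: [0.5094, -0.0249, 0.0392]
tcp_rot: [0.212, 0.977, -0.0, -0.0]
ft_force: [1.8, 0.1, -0.2]
finger_gap: 0.0548
grasp_force: 26.6
```

>>> servo_tool(
  motion=[
    {"tx":0,"ty":0,"tz":0.002,"turn":0},
    {"tx":0,"ty":0,"tz":0.004,"turn":0},
    {"tx":0,"ty":0,"tz":0.006,"turn":0},
    {"tx":0,"ty":0,"tz":0.008,"turn":0},
    {"tx":0,"ty":0,"tz":0.009,"turn":0},
    {"tx":0,"ty":0,"tz":0.01,"turn":0},
    {"tx":0,"ty":0,"tz":0.011,"turn":0},
    {"tx":0,"ty":0,"tz":0.012,"turn":0},
    {"tx":0,"ty":0,"tz":0.013,"turn":0},
    {"tx":0,"ty":0,"tz":0.013,"turn":0},
  ],
)

```text
t: 21.23
ee_pos: [0.5087, -0.0249, 0.0364]
tcp_rot: [0.212, 0.977, 0.0, -0.001]
ft_force: [-3.2, 0.3, 9.3]
finger_gap: 0.0543
grasp_force: 27.5
```

>>> servo_tool(
  motion=[
    {"tx":0,"ty":0,"tz":-0.006,"turn":0},
    {"tx":0,"ty":0,"tz":-0.006,"turn":0},
    {"tx":0,"ty":0,"tz":-0.008,"turn":0},
    {"tx":0,"ty":0,"tz":-0.01,"turn":0},
    {"tx":0,"ty":0,"tz":-0.03,"turn":0},
    {"tx":0,"ty":0,"tz":-0.1,"turn":0},
    {"tx":0,"ty":0,"tz":-0.17,"turn":0},
    {"tx":0,"ty":0,"tz":-0.23,"turn":0},
    {"tx":0,"ty":0,"tz":-0.25,"turn":0},
    {"tx":0,"ty":0,"tz":-0.25,"turn":0},
  ],
  jaw=74,
)

```text
t: 22.07
ee_pos: [0.5109, -0.0249, 0.1124]
tcp_rot: [0.212, 0.977, 0.001, 0.002]
ft_force: [0.1, -0.2, -0.4]
finger_gap: 0.074
grasp_force: 0.0
```

```bash
python3 - <<'E'
from h import *
a=arm.read_camera("scene")[...,::-1];b=arm.read_camera("top")[...,::-1]
cv2.imwrite("pics/p7.png",np.hstack([crop(a,230,160,100,120,4),crop(b,210,180,100,120,4)]))
mv(.4797,.1133,.009)
g=cv2.cvtColor(cv2.imread("pics/top0.png"),cv2.COLOR_BGR2HSV)[...,1].astype(float)
w=g[223:241,227:248];w=np.clip(w-60,0,None);Y,X=np.mgrid[223:241,227:248];c=((w*X).sum()/w.sum(),(w*Y).sum()/w.sum());print(c,ray("top",*c,.01))
E
```

```text
t 22.17 pos [ 0.509  -0.0248  0.1102] axis 65.5 -> txyz [0.2796 0.3784 0.3375] turn 0
(np.float64(237.1044160411172), np.float64(231.26929059308853)) [0.47873622 0.11297268 0.01      ]
```

View pics/p7.png

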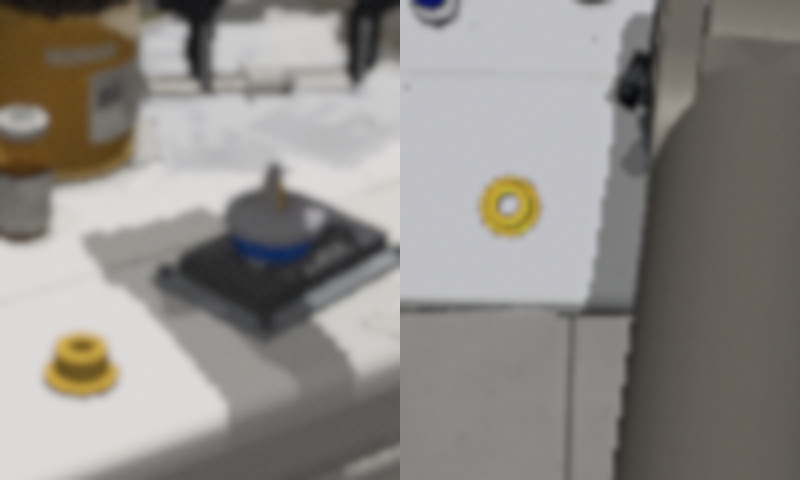

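>>> servo_tool(
  motion=[
    {"tx":0.07,"ty":0.1,"tz":0,"turn":0},
    {"tx":0.15,"ty":0.2,"tz":0,"turn":0},
    {"tx":0.22,"ty":0.3,"tz":0.05,"turn":0},
    {"tx":0.27,"ty":0.36,"tz":0.13,"turn":0},
    {"tx":0.281,"ty":0.376,"tz":0.2,"turn":0},
    {"tx":0.281,"ty":0.376,"tz":0.26,"turn":0},
    {"tx":0.281,"ty":0.376,"tz":0.31,"turn":0},
    {"tx":0.281,"ty":0.376,"tz":0.33,"turn":0},
    {"tx":0.281,"ty":0.376,"tz":0.335,"turn":0},
    {"tx":0.281,"ty":0.376,"tz":0.335,"turn":0},
  ],
  jaw=60,
)

```text
t: 23.0
ee_pos: [0.479, 0.1122, 0.0096]
tcp_rot: [0.213, 0.977, -0.0, -0.001]
ft_force: [-0.7, -0.7, 0.7]
finger_gap: 0.0599
grasp_force: 0.0
```

>>> servo_tool(
  motion=[
    {"tx":0,"ty":0,"tz":0,"turn":0},
    {"tx":0,"ty":0,"tz":0,"turn":0},
    {"tx":0,"ty":0,"tz":0,"turn":0},
    {"tx":0,"ty":0,"tz":0,"turn":0},
    {"tx":0,"ty":0,"tz":0,"turn":0},
    {"tx":0,"ty":0,"tz":0,"turn":0},
    {"tx":0,"ty":0,"tz":0,"turn":0},
    {"tx":0,"ty":0,"tz":0,"turn":0},
    {"tx":0,"ty":0,"tz":0,"turn":0},
    {"tx":0,"ty":0,"tz":0,"turn":0},
  ],
  jaw=24,
  squeeze=20,
)

```text
t: 23.83
ee_pos: [0.4804, 0.1128, 0.0112]
tcp_rot: [0.212, 0.977, 0.001, 0.001]
ft_force: [-0.5, -0.5, 6.0]
finger_gap: 0.028
grasp_force: 19.7
```

>>> servo_tool(
  motion=[
    {"tx":0,"ty":0,"tz":0,"turn":0},
    {"tx":0,"ty":0,"tz":0,"turn":0},
    {"tx":0,"ty":0,"tz":0,"turn":0.06},
    {"tx":0,"ty":0,"tz":0,"turn":0.12},
    {"tx":0,"ty":0,"tz":0,"turn":0.2},
    {"tx":0,"ty":0,"tz":0,"turn":0.28},
    {"tx":0,"ty":0,"tz":0,"turn":0.36},
    {"tx":0,"ty":0,"tz":0,"turn":0.44},
    {"tx":0,"ty":0,"tz":0,"turn":0.52},
    {"tx":0,"ty":0,"tz":0,"turn":0.6},
  ],
  jaw=50,
)

```text
t: 24.67
ee_pos: [0.4794, 0.1128, 0.0101]
tcp_rot: [0.634, 0.774, -0.0, -0.0]
ft_force: [0.1, 0.1, 0.4]
finger_gap: 0.0501
grasp_force: 0.0
```

>>> servo_tool(
  motion=[
    {"tx":0,"ty":0,"tz":0,"turn":0},
    {"tx":0,"ty":0,"tz":0,"turn":0},
    {"tx":0,"ty":0,"tz":0,"turn":0},
    {"tx":0,"ty":0,"tz":0,"turn":0},
    {"tx":0,"ty":0,"tz":0,"turn":0},
    {"tx":0,"ty":0,"tz":0,"turn":0},
    {"tx":0,"ty":0,"tz":0,"turn":0},
    {"tx":0,"ty":0,"tz":0,"turn":0},
    {"tx":0,"ty":0,"tz":0,"turn":0},
    {"tx":0,"ty":0,"tz":0,"turn":0},
  ],
  jaw=24,
)

```text
t: 25.5
ee_pos: [0.4795, 0.1128, 0.0102]
tcp_rot: [0.631, 0.776, 0.0, -0.0]
ft_force: [-0.7, 0.5, 1.6]
finger_gap: 0.0273
grasp_force: 19.7
```

```bash
python3 - <<'E'
from h import *
mv(.5098,-.0251,.11)
E
```

```text
t 25.5 pos [0.4795 0.1128 0.0102] axis 11.7 -> txyz [-0.4705  0.0054 -0.3327] turn 0
```

>>> servo_tool(
  motion=[
    {"tx":0,"ty":0,"tz":-0.12,"turn":0},
    {"tx":0,"ty":0,"tz":-0.25,"turn":0},
    {"tx":-0.05,"ty":0.005,"tz":-0.333,"turn":0},
    {"tx":-0.17,"ty":0.005,"tz":-0.333,"turn":0},
    {"tx":-0.29,"ty":0.005,"tz":-0.333,"turn":0},
    {"tx":-0.4,"ty":0.005,"tz":-0.333,"turn":0},
    {"tx":-0.46,"ty":0.005,"tz":-0.333,"turn":0},
    {"tx":-0.47,"ty":0.005,"tz":-0.31,"turn":0},
    {"tx":-0.47,"ty":0.005,"tz":-0.29,"turn":0},
    {"tx":-0.47,"ty":0.005,"tz":-0.28,"turn":0},
  ],
  squeeze=25,
)

```text
t: 26.33
ee_pos: [0.5086, -0.0241, 0.0928]
tcp_rot: [0.631, 0.776, -0.001, -0.001]
ft_force: [-0.1, 0.7, -0.5]
finger_gap: 0.0274
grasp_force: 24.9
```

```bash
python3 - <<'E'
from h import *
for k in range(4): arm.read_camera("scene")
mv(.5099,-.0252,.078);s=arm.read_state();print(np.round(s["ft_force"],2),s["finger_gap"])
E
```

```text
t 26.53 pos [ 0.5094 -0.0235  0.0938] axis 11.9 -> txyz [-0.0059  0.0005  0.0527] turn 0
[0.42 0.3  0.39] 0.02708470578829278
```

>>> servo_tool(
  motion=[
    {"tx":-0.006,"ty":0.001,"tz":0,"turn":0},
    {"tx":-0.006,"ty":0.001,"tz":0.01,"turn":0},
    {"tx":-0.006,"ty":0.001,"tz":0.02,"turn":0},
    {"tx":-0.006,"ty":0.001,"tz":0.03,"turn":0},
    {"tx":-0.006,"ty":0.001,"tz":0.036,"turn":0},
    {"tx":-0.006,"ty":0.001,"tz":0.042,"turn":0},
    {"tx":-0.006,"ty":0.001,"tz":0.047,"turn":0},
    {"tx":-0.006,"ty":0.001,"tz":0.05,"turn":0},
    {"tx":-0.006,"ty":0.001,"tz":0.053,"turn":0},
    {"tx":-0.006,"ty":0.001,"tz":0.053,"turn":0},
  ],
)

```text
t: 27.37
ee_pos: [0.5107, -0.0263, 0.0782]
tcp_rot: [0.631, 0.776, 0.0, 0.0]
ft_force: [1.0, 2.6, -0.8]
finger_gap: 0.027
grasp_force: 24.9
```

>>> servo_tool(
  motion=[
    {"tx":0.003,"ty":-0.001,"tz":0.003,"turn":0},
    {"tx":0.003,"ty":-0.001,"tz":0.01,"turn":0},
    {"tx":0.003,"ty":-0.001,"tz":0.015,"turn":0},
    {"tx":0.003,"ty":-0.001,"tz":0.02,"turn":0},
    {"tx":0.003,"ty":-0.001,"tz":0.025,"turn":0},
    {"tx":0.003,"ty":-0.001,"tz":0.03,"turn":0},
    {"tx":0.003,"ty":-0.001,"tz":0.035,"turn":0},
    {"tx":0.003,"ty":-0.001,"tz":0.04,"turn":0},
    {"tx":0.003,"ty":-0.001,"tz":0.045,"turn":0},
    {"tx":0.003,"ty":-0.001,"tz":0.045,"turn":0},
  ],
)

```text
t: 28.2
ee_pos: [0.5102, -0.0257, 0.0645]
tcp_rot: [0.631, 0.776, 0.0, 0.0]
ft_force: [3.8, 2.0, -1.3]
finger_gap: 0.0271
grasp_force: 25.0
```

>>> servo_tool(
  motion=[
    {"tx":0.001,"ty":0.001,"tz":0.005,"turn":0},
    {"tx":0.001,"ty":0.001,"tz":0.01,"turn":0},
    {"tx":0.001,"ty":0.001,"tz":0.015,"turn":0},
    {"tx":0.001,"ty":0.001,"tz":0.019,"turn":0},
    {"tx":0.001,"ty":0.001,"tz":0.022,"turn":0},
    {"tx":0.001,"ty":0.001,"tz":0.025,"turn":0},
    {"tx":0.001,"ty":0.001,"tz":0.027,"turn":0},
    {"tx":0.001,"ty":0.001,"tz":0.029,"turn":0},
    {"tx":0.001,"ty":0.001,"tz":0.031,"turn":0},
    {"tx":0.001,"ty":0.001,"tz":0.032,"turn":0},
  ],
)

```text
t: 29.03
ee_pos: [0.5104, -0.0257, 0.056]
tcp_rot: [0.631, 0.776, 0.0, -0.0]
ft_force: [1.3, 1.6, 12.4]
finger_gap: 0.0272
grasp_force: 26.0
```

>>> servo_tool(
  motion=[
    {"tx":0,"ty":0,"tz":0.002,"turn":0},
    {"tx":0,"ty":0,"tz":0.003,"turn":0},
    {"tx":0,"ty":0,"tz":0.003,"turn":0},
    {"tx":0,"ty":0,"tz":0.003,"turn":0},
    {"tx":0,"ty":0,"tz":0.003,"turn":0},
    {"tx":0,"ty":0,"tz":0.003,"turn":0},
    {"tx":0,"ty":0,"tz":0.003,"turn":0},
    {"tx":0,"ty":0,"tz":0.003,"turn":0},
    {"tx":0,"ty":0,"tz":0.003,"turn":0},
    {"tx":0,"ty":0,"tz":0.003,"turn":0},
  ],
)

```text
t: 29.87
ee_pos: [0.5105, -0.0257, 0.0559]
tcp_rot: [0.631, 0.776, 0.001, -0.0]
ft_force: [-0.2, 2.0, 16.3]
finger_gap: 0.0268
grasp_force: 26.4
```

>>> servo_tool(
  motion=[
    {"tx":0,"ty":0,"tz":-0.006,"turn":0},
    {"tx":0,"ty":0,"tz":-0.006,"turn":0},
    {"tx":0,"ty":0,"tz":-0.006,"turn":0},
    {"tx":0,"ty":0,"tz":-0.006,"turn":0},
    {"tx":0,"ty":0,"tz":-0.03,"turn":0},
    {"tx":0,"ty":0,"tz":-0.1,"turn":0},
    {"tx":0,"ty":0,"tz":-0.2,"turn":0},
    {"tx":0,"ty":0,"tz":-0.3,"turn":0},
    {"tx":0,"ty":0,"tz":-0.4,"turn":0},
    {"tx":0,"ty":0,"tz":-0.4,"turn":0},
  ],
  jaw=60,
)

```text
t: 30.7
ee_pos: [0.5137, -0.0263, 0.1799]
tcp_rot: [0.631, 0.775, 0.004, 0.003]
ft_force: [1.4, 0.3, -0.5]
finger_gap: 0.0599
grasp_force: 0.0
```

```bash
python3 - <<'E'
from h import *
a=arm.read_camera("scene")[...,::-1]
cv2.imwrite("pics/p8.png",crop(a,255,160,95,75,8))
for z in (.024,.038,.046,.051,.066,.072): print(z,(proj("scene",[.5099,-.0252,z])-[255,160])*8)
s=arm.read_state();print(s["t"],s["ee_pos"],np.round(s["ft_force"],1))
E
```

```text
0.024 [339.63013524 483.53339677]
0.038 [342.21981686 439.03456068]
0.046 [343.71466117 413.34845661]
0.051 [344.65455764 397.19809336]
0.066 [347.50051813 348.29558417]
0.072 [348.65007021 328.54268146]
30.75 [ 0.51214504 -0.02592866  0.17740848] [-0.2 -0.   0.2]
```

View pics/p8.png

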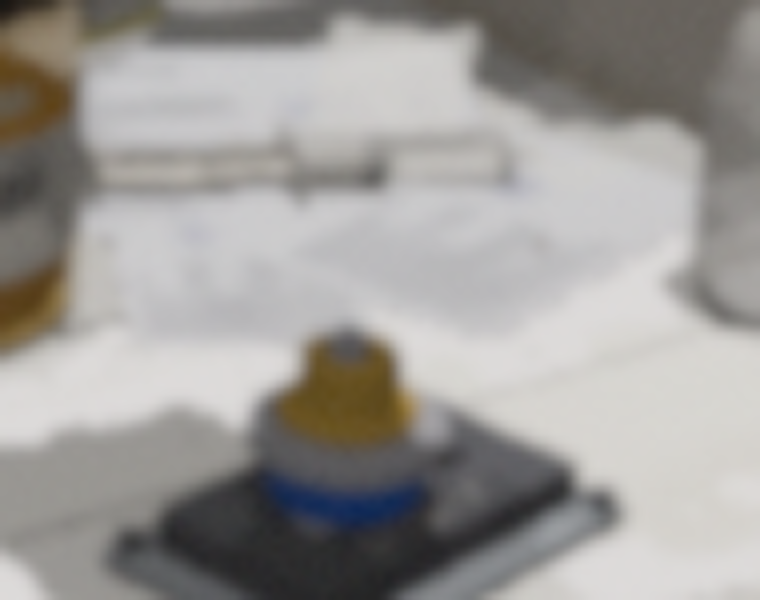

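The picture shows the stack complete. Blue spacer, washer and bushing (flange down, top centred near (348,348)) sit flat on each other, with the stud tip just showing at (348,330), which matches the predicted heights. The gripper is clear, so I'm handing in.

```bash
python3 -c "
from station import arm
print(arm.sign_off())"
```

```text
the job is handed in; nothing more can be done
None
```

The stack is built and handed in at about 31 s: spacer, washer, then bushing flange down. Each part seated within about 0.5 mm of its expected height, and the highest wrist force I read at the end of a move was about 16 N.

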